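# Pack the finished glass ornaments in the tote and set it out for collection

### The arm

A 7-joint arm with a two-finger parallel gripper is mounted at the origin on the work surface. World frame = base frame: x ahead of the robot, y to its left, z up, the work surface at z = 0. Lengths are in mm, angles in rad, forces in N, time in s.
With the tool pointing down it reaches from about 400 to 925 mm from the base axis. Payload 5.6 kg.
Tool frame: the origin (TCP) lies midway between the tips of the shut fingers; the grasp point (between the pads) lies 19 mm behind it; z points along the fingers, y is the line along which they close (so a half turn about z gives the same grasp; the last joint's range is limited). The gripper opens to 85 mm and grips with 20 to 120 N. Pads are 22 mm wide; open, the fingers measure 114 mm over their backs; the gripper's body (76 mm by 85 mm) begins 54 mm behind the grasp point. The pads swing forward as they close: fully open they stand 13 mm farther back than shut.
Start: joints at [-1.337, 0.468, -0.012, 1.603, 0.006, 1.071, -0.056], TCP at [177.672, 625.253, 231.29] pointing down, gripper open.
Joint ranges: [-2.53, 2.53], [-0.31, 2.02], [-1.57, 1.55], [0.28, 2.44], [-1.29, 4.43], [0.15, 1.84], [-2.92, 2.92]. Speed limits (rad/s): [2.57, 2.57, 3.14, 3.14, 3.14, 3.14, 3.14].

### API

Orientations are given as a rotation vector (axis times angle).
In Python, from workcell import bot, eyes, job gives the robot as it stands.
- The arm moves only by the tool servo_tool, never from a script. Its argument "deltas" is a list that holds one entry, the list of rows, each a list of 5 numbers: the finger opening in mm, from 0 to 85.4, then the shift along the world's x, y, z in mm, then the turn about the world's z in degrees. In form: [[[fingers, x, y, z, roll], ...]]. A call has 1 to 8 rows; each row shifts and turns the commanded pose from where the row before left it; what a row does not reach is not made up. A row lasts 1/8 s, in which the tool goes at most 62.5 mm and 10.7 degrees, less where a joint would pass 70% of its speed; a pose out of reach is approached as far as the arm can. A call is refused whole if a number of a shift passes 62.5 or a number of a turn 10.7, either way. A call with a gripper value outside its range is refused whole. The fingers move at their own pace and stop on an object; "squeeze" is the grip in N (left out, the last holds). Time passes only in rows, so rows that do not move let the fingers close. It gives the time, the measured TCP pose, the force, the opening and the grip force at its end, in the units of the state.
- bot.observe(): the state, without advancing time (a new reading comes with each control period).
- eyes.snapshot(name): name is "side" or "top" or "wrist"; returns the picture (400x640x3 uint8, red, green, blue); there is no depth.
- eyes.camera_model(name): a dict with "intrinsics" (3x3 intrinsics, pixels), "pose" (4x4, takes a point from camera to world coordinates). Camera axes: x right, y down, z forward; pixel columns grow to the right and rows downward; lengths in mm; the calibration is good to about 2 mm. A picture is of the moment at which its call begins: read the wrist's pose just before it. camera_model takes no time and is no camera call; for the wrist camera it gives the pose at the moment of the call.
- job.sign_off(): hands the job in; it is judged then, once.
The state is a dict: "time": time; "q": joint angles; "qd": joint speeds; "tau": joint torques, N m; "tool_pos": TCP position; "tool_rot": TCP orientation; "force": force on the tool from outside, world axes, zero at the start; "moment": the same for the moment, N m; "opening": opening from 0.0 (shut) to 1.0 (fully open); "gripper_force": force on a finger pad.
Only numpy, scipy, OpenCV 4.12 (cv2) and the standard library are available. Lean on these libraries where they do the work, as an engineer would, in place of code of your own. Each camera call takes 0.05 s, during which the arm holds its last target. There are 200 camera calls.

### The job

Pack the three finished ornaments, the loose ones with steel caps, into the three empty pockets of the plywood tote, one to a pocket and standing upright on the pocket floor. They are painted glass: hold them only by their caps and set them down gently. Then lift the packed tote by its handle, keep it level, carry it over and stand it squarely in the middle of the felt mat; leave everything else where it is.

Things in the scene. Friction and masses are not known exactly. Their poses are not given: they have to be found in the camera images.
- ball: Finished gold glass ornament, round: diameter 66 at 30 above its underside, flat foot of diameter 28. Glass from 0 to 60 above the origin, then a steel cap, a cylinder of diameter 26 from 60 to 80, then an upright wire loop 18 wide (top at 95). About 70 g. Origin: centre of its underside; z up its axis
- bell: Finished gold glass ornament, bell-shaped: diameter 66 at its flat foot, about 46 at mid-height. Glass from 0 to 60 above the origin, then a steel cap, a cylinder of diameter 26 from 60 to 80, then an upright wire loop 18 wide (top at 95). About 70 g. Origin: centre of its underside; z up its axis
- drop: Finished gold glass ornament, drop-shaped: diameter 64 at 20 above its underside, tapering to 24 under the cap, flat foot of diameter 30. Glass from 0 to 60 above the origin, then a steel cap, a cylinder of diameter 26 from 60 to 80, then an upright wire loop 18 wide (top at 95). About 70 g. Origin: centre of its underside; z up its axis
- packed: Finished round ornament with cap, the same as ball, already standing in pocket3 of the tote. Origin: centre of its underside
- ball_glass: The painted glass part of ball (all of it below the cap), rigidly fixed to it, with the same origin and axes
- bell_glass: The painted glass part of bell (all of it below the cap), rigidly fixed to it, with the same origin and axes
- drop_glass: The painted glass part of drop (all of it below the cap), rigidly fixed to it, with the same origin and axes
- packed_glass: The painted glass part of packed (all of it below the cap), rigidly fixed to it, with the same origin and axes
- tote: Loose plywood carrying tote, 192 (x) x 174 (y), about 0.42 kg empty. 2 x 2 square pockets, each 78 x 78 inside, walls 50 high and 6 thick, floor 6 thick; the middle wall between the two pairs of pockets runs along y, is 24 thick, and carries the handle. Origin: centre of its underside; z up
- pocket0 (a point): Centre of the floor of the tote's pocket 0, at -51, 42, 6 in the tote's frame (mm)
- pocket1 (a point): Centre of the floor of the tote's pocket 1, at -51, -42, 6 in the tote's frame (mm)
- pocket2 (a point): Centre of the floor of the tote's pocket 2, at 51, 42, 6 in the tote's frame (mm)
- pocket3 (a point): Centre of the floor of the tote's pocket 3, at 51, -42, 6 in the tote's frame (mm); already holds the ornament packed
- tote_handle (a point): Centre of the tote's handle: a straight wooden bar of 18 x 18 section along the tote's y, 174 long over all, free for 142 between its two end posts; 119 above the tote's underside (bar top 128, bar underside 110)
- mat: Square felt mat fixed on the table, 250 x 250 x 3 thick, plain grey. Origin: centre of its underside
- blank_ball: Unfinished round glass ornament, diameter 66, no cap: only a 16 mm wide, 7 mm high open glass neck; 67 high. Bystander. Origin: centre of its underside
- blank_bell: Unfinished bell-shaped glass ornament, foot diameter 66, no cap, only a glass neck as on blank_ball; 67 high. Bystander. Origin: centre of its underside
- jar: Closed paint jar, diameter 60, 85 high. Bystander. Origin: centre of its underside
- brush: Paint brush lying flat, 170 long along its x. Bystander. Origin: on its underside
- spool: Empty wooden ribbon spool standing upright, diameter 60, 50 high. Bystander. Origin: centre of its underside

How it is judged (in metres and radians):
On the way, in this order (a step that is already met when the one before it is completed fails the run):
1. all three ornaments stand in pockets of the tote, while it stands on the table about where it was ((horizontal distance between ball and pocket0 below 0.014 m or horizontal distance between ball and pocket1 below 0.014 m or horizontal distance between ball and pocket2 below 0.014 m or horizontal distance between ball and pocket3 below 0.014 m) and z of each of ball, bell, drop, packed in the frame of tote below 0.012 m and angle between the z axis of each of ball, bell, drop, packed and the z axis of tote, either way round below 0.15 rad and (horizontal distance between bell and pocket0 below 0.014 m or horizontal distance between bell and pocket1 below 0.014 m or horizontal distance between bell and pocket2 below 0.014 m or horizontal distance between bell and pocket3 below 0.014 m) and (horizontal distance between drop and pocket0 below 0.014 m or horizontal distance between drop and pocket1 below 0.014 m or horizontal distance between drop and pocket2 below 0.014 m or horizontal distance between drop and pocket3 below 0.014 m) and (horizontal distance between packed and pocket0 below 0.014 m or horizontal distance between packed and pocket1 below 0.014 m or horizontal distance between packed and pocket2 below 0.014 m or horizontal distance between packed and pocket3 below 0.014 m) and height (world z) of tote below 0.008 m and distance of tote from where it was at the start of the episode below 0.06 m), for 0.2 s.
2. the packed tote is lifted clear of the table by its handle, ornaments in their pockets ((horizontal distance between ball and pocket0 below 0.014 m or horizontal distance between ball and pocket1 below 0.014 m or horizontal distance between ball and pocket2 below 0.014 m or horizontal distance between ball and pocket3 below 0.014 m) and z of each of ball, bell, drop, packed in the frame of tote below 0.012 m and angle between the z axis of each of ball, bell, drop, packed and the z axis of tote, either way round below 0.15 rad and (horizontal distance between bell and pocket0 below 0.014 m or horizontal distance between bell and pocket1 below 0.014 m or horizontal distance between bell and pocket2 below 0.014 m or horizontal distance between bell and pocket3 below 0.014 m) and (horizontal distance between drop and pocket0 below 0.014 m or horizontal distance between drop and pocket1 below 0.014 m or horizontal distance between drop and pocket2 below 0.014 m or horizontal distance between drop and pocket3 below 0.014 m) and (horizontal distance between packed and pocket0 below 0.014 m or horizontal distance between packed and pocket1 below 0.014 m or horizontal distance between packed and pocket2 below 0.014 m or horizontal distance between packed and pocket3 below 0.014 m) and height (world z) of tote above 0.02 m and contact force between the fingers and tote above 3 N), for 0.2 s.
At the end, for the whole second after the job is handed in: All four ornaments stand in pockets (14 mm from centre, under 6 mm above the floor, 0.15 rad of the tote's upright); the tote stands on the mat (tilt under 0.05 rad), centre within 40 mm of the mat's, sides within 0.2 rad of parallel to the mat's; all released and at rest ((horizontal distance between ball and pocket0 below 0.014 m or horizontal distance between ball and pocket1 below 0.014 m or horizontal distance between ball and pocket2 below 0.014 m or horizontal distance between ball and pocket3 below 0.014 m) and z of each of ball, bell, drop, packed in the frame of tote below 0.012 m and angle between the z axis of each of ball, bell, drop, packed and the z axis of tote, either way round below 0.15 rad and (horizontal distance between bell and pocket0 below 0.014 m or horizontal distance between bell and pocket1 below 0.014 m or horizontal distance between bell and pocket2 below 0.014 m or horizontal distance between bell and pocket3 below 0.014 m) and (horizontal distance between drop and pocket0 below 0.014 m or horizontal distance between drop and pocket1 below 0.014 m or horizontal distance between drop and pocket2 below 0.014 m or horizontal distance between drop and pocket3 below 0.014 m) and (horizontal distance between packed and pocket0 below 0.014 m or horizontal distance between packed and pocket1 below 0.014 m or horizontal distance between packed and pocket2 below 0.014 m or horizontal distance between packed and pocket3 below 0.014 m) and horizontal distance between tote and mat below 0.04 m and height (world z) of tote below 0.008 m and angle between tote's own z axis and vertical below 0.05 rad and (angle between the x axis of tote and the x axis of mat, either way round below 0.2 rad or angle between the x axis of tote and the y axis of mat, either way round below 0.2 rad) and linear speed of tote below 0.02 m/s and linear speed of each of ball, bell, drop below 0.03 m/s); the robot touches nothing.
It fails at once if the fingers press on the painted glass of an ornament (over 3 N) (contact force between the fingers and ball_glass above 3 N or contact force between the fingers and bell_glass above 3 N or contact force between the fingers and drop_glass above 3 N or contact force between the fingers and packed_glass above 3 N).
It fails at once if an ornament's glass is knocked or pressed hard (over 40 N on its glass) (contact force between any of ball_glass, bell_glass, drop_glass, packed_glass and anything else above 40 N).
It fails at once if an ornament is dropped: let go and falling at over 0.5 m/s (a fall of about 15 mm) ((linear speed of ball above 0.5 m/s and contact force between the fingers and ball below 0.5 N and z of ball in the frame of tote above 0.009 m) or (linear speed of bell above 0.5 m/s and contact force between the fingers and bell below 0.5 N and z of bell in the frame of tote above 0.009 m) or (linear speed of drop above 0.5 m/s and contact force between the fingers and drop below 0.5 N and z of drop in the frame of tote above 0.009 m)).
It fails at once if the tote is tipped (over 0.35 rad) (angle between tote's own z axis and vertical above 0.35 rad).
It fails at once if a bystander is moved by more than 30 mm (distance of any of blank_ball, blank_bell, jar, brush, spool from where it was at the start of the episode above 0.03 m).
It also fails if it takes over 72 s, if anything falls off the work surface, if the arm or the gripper's body presses on something with over 40 N, if the wrist force passes 120 N, or if a joint passes its speed limit or range.

## Working session

There is one attempt and no reset: what is moved stays moved. The work goes in short steps, Python scripts to look and compute and a tool call to move; the robot and the scene stay as the last step left them, time stands still between calls to the robot, and variables do not carry over. Pictures are saved under pics/ and viewed, at most 10 in all, crops included, and the job is handed in when it is done.

Besides the shell and the picture viewer there is one more tool, called in YAML: its name, and indented under it one key for each argument. servo_tool: Moves the arm, as the interface text tells. Its arguments: {"type":"object","properties":{"deltas":{"type":"array","items":{"type":"array","items":{"type":"array","items":{"type":"number"}}}},"squeeze":{"type":"number"}},"required":["deltas"]}

```bash
mkdir -p pics; cat > h.py <<'E'
import numpy as np, cv2
from workcell import bot, eyes, job
def snap(n,f=None):
    M=eyes.camera_model(n); im=eyes.snapshot(n)
    if f: cv2.imwrite('pics/'+f,im[:,:,::-1])
    return im,M
def ray(M,u,v,z):
    K=np.array(M['intrinsics']);P=np.array(M['pose'])
    d=P[:3,:3]@np.linalg.inv(K)@[u,v,1.]; o=P[:3,3]
    return o+d*(z-o[2])/d[2]
def proj(M,p):
    K=np.array(M['intrinsics']);P=np.array(M['pose'])
    c=P[:3,:3].T@(np.array(p,float)-P[:3,3]); q=K@c; return q[:2]/q[2]
E
python3 - <<'E'
from h import *
for n in ('top','side'):
    im,M=snap(n,n+'1.png'); print(n,np.round(M['pose'],3).tolist(),np.round(M['intrinsics'],1).tolist())
s=bot.observe();print(s['time'],s['tool_pos'],s['tool_rot'],s['opening'],s['force'])
E
```

```text
top [[-0.007, -0.989, 0.146, 392.831], [-1.0, 0.01, 0.019, 21.463], [-0.02, -0.146, -0.989, 1144.817], [0.0, 0.0, 0.0, 1.0]] [[410.6, 0.0, 312.6], [0.0, 410.6, 198.0], [0.0, 0.0, 1.0]]
side [[0.995, -0.078, 0.062, 504.126], [-0.099, -0.729, 0.677, -569.314], [-0.008, -0.68, -0.733, 734.967], [0.0, 0.0, 0.0, 1.0]] [[363.9, 0.0, 320.8], [0.0, 363.9, 193.7], [0.0, 0.0, 1.0]]
0.1 [177.54961018 624.75402837 230.41748884] [-4.33467776e-01 -3.11142722e+00  2.52049137e-03] 0.9979140114238282 [-0.67802387 -0.84830444 -0.08330221]
```

View pics/top1.png

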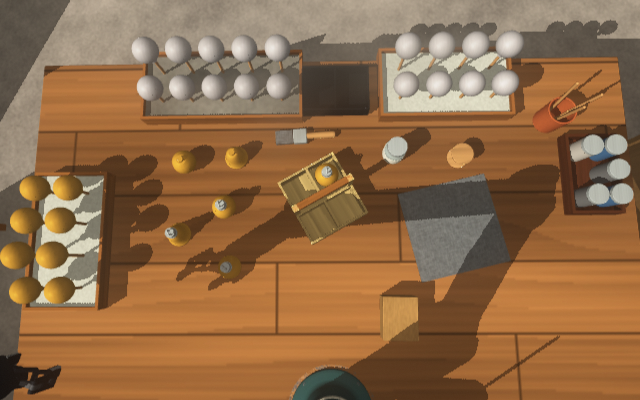

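View pics/side1.png

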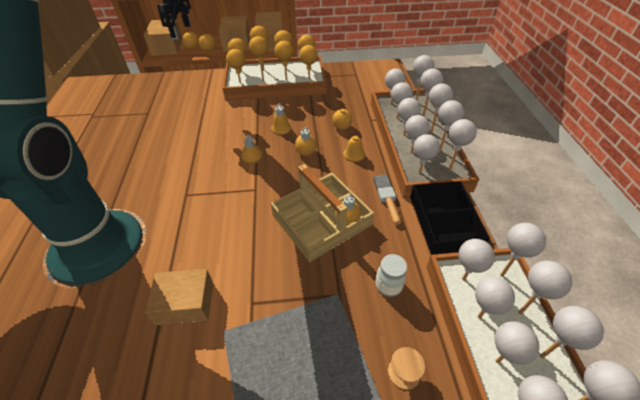

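Top view: the capped ornaments are at about (177,233), (222,206) and (230,267). The tote is centred near (323,198), with the packed ornament at (327,174). The mat's corners are near (399,195), (482,176), (509,262) and (422,281). In the side view the caps are at about (280,112), (306,135) and (250,142).

```bash
python3 - <<'E'
from h import *
T=cv2.imread('pics/top1.png');S=cv2.imread('pics/side1.png')
MT=eyes.camera_model('top');MS=eyes.camera_model('side')
def caps(im,box):
    x0,y0,x1,y1=box; h=cv2.cvtColor(im,cv2.COLOR_BGR2HSV)[y0:y1,x0:x1]
    m=((h[...,1]<90)&(h[...,2]>70)).astype(np.uint8)
    n,l,st,c=cv2.connectedComponentsWithStats(m,connectivity=8)
    return [(np.round(c[i]+[x0,y0],1),st[i,4],st[i,2:4]) for i in range(1,n) if 8<st[i,4]<400]
ct=caps(T,(150,190,260,290)); cs=caps(S,(225,95,330,170))
for c in ct: print('top',c, ray(MT,*c[0],82).round(1))
for c in cs: print('side',c, ray(MS,*c[0],78).round(1))
# mat
h=cv2.cvtColor(T,cv2.COLOR_BGR2HSV); m=(h[...,1]<60)&(h[...,2]>40); mm=np.zeros(m.shape,np.uint8); mm[165:290,390:520]=m[165:290,390:520]
mm=cv2.morphologyEx(mm,cv2.MORPH_OPEN,np.ones((3,3)))
n,l,st,c=cv2.connectedComponentsWithStats(mm); i=1+np.argmax(st[1:,4]); ys,xs=np.where(l==i)
P=np.array([ray(MT,x,y,3)[:2] for x,y in zip(xs,ys)],np.float32); print('mat',cv2.minAreaRect(P))
a=cv2.resize(T[140:255,265:385],None,fx=5,fy=5,interpolation=cv2.INTER_CUBIC)
b=cv2.resize(T[190:290,150:260],None,fx=5,fy=5,interpolation=cv2.INTER_CUBIC)
cv2.imwrite('pics/a.png',a);
d=cv2.resize(S[95:270,225:385],None,fx=3.4,fy=3.4,interpolation=cv2.INTER_CUBIC); cv2.imwrite('pics/d.png',d)
E
```

```text
top (array([220.2, 204.5]), np.int32(97), array([12, 11], dtype=int32)) [535.1 284.2  82. ]
top (array([170.5, 232.5]), np.int32(106), array([12, 10], dtype=int32)) [462.8 412.2  82. ]
top (array([225.5, 266.9]), np.int32(102), array([12, 11], dtype=int32)) [373.6 266.3  82. ]
side (array([279.1, 109.8]), np.int32(90), array([10, 12], dtype=int32)) [465.3 407.7  78. ]
side (array([305. , 133.8]), np.int32(92), array([ 9, 12], dtype=int32)) [537.6 278.   78. ]
side (array([248.8, 141.6]), np.int32(95), array([10, 13], dtype=int32)) [376.  259.9  78. ]
mat ((478.0553283691406, -344.46575927734375), (247.7377166748047, 249.28561401367188), 13.281009674072266)
```

View pics/a.png

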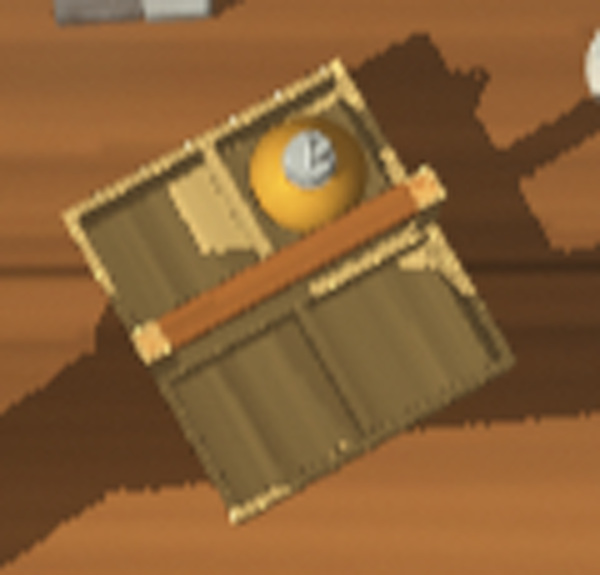

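View pics/d.png

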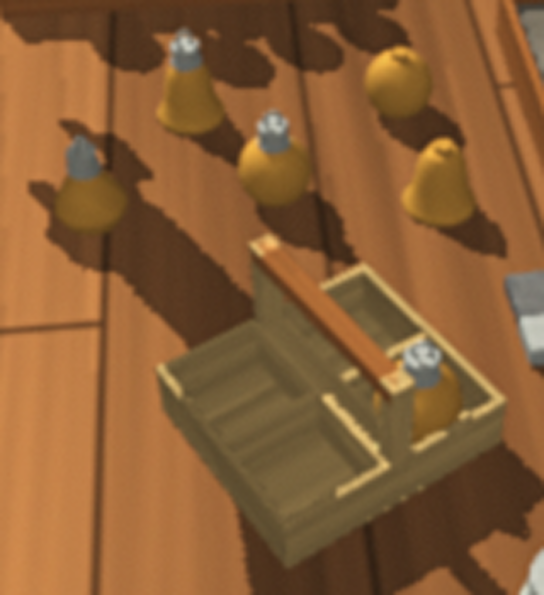

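The crops show the tote rim's corners at about (68,213), (340,62), (512,362) and (235,518) in crop pixels. The handle's end caps are at (152,340) and (428,187). The loose ornaments are a bell on the left, a ball in the middle and a drop in shadow.

```bash
python3 - <<'E'
from h import *
MT=eyes.camera_model('top');MS=eyes.camera_model('side')
def tri(a,b):
    A=np.zeros((3,3));y=np.zeros(3)
    for M,u in((MT,a),(MS,b)):
        p=ray(M,*u,0);q=ray(M,*u,100);d=(q-p)/np.linalg.norm(q-p);N=np.eye(3)-np.outer(d,d);A+=N;y+=N@p
    return np.linalg.solve(A,y).round(1)
for n,a,b in(('ball',(220.2,204.5),(305,133.8)),('bell',(170.5,232.5),(279.1,109.8)),('drop',(225.5,266.9),(248.8,141.6))): print(n,tri(a,b))
c=lambda p:(265+p[0]/5-.4,140+p[1]/5-.4)
C=[c(p) for p in((68,213),(340,62),(512,362),(235,518))]
for z in(50,56):
    P=np.array([ray(MT,*p,z)[:2] for p in C]); print(z,P.mean(0).round(1),[np.linalg.norm(P[i]-P[(i+1)%4]).round(1) for i in range(4)],[np.degrees(np.arctan2(*(P[(i+1)%4]-P[i])[::-1])).round(1) for i in range(4)])
H=np.array([ray(MT,*c(p),128)[:2] for p in((152,340),(428,187))]);print('handle',H.mean(0).round(1),H.round(1).tolist(),np.degrees(np.arctan2(*(H[1]-H[0])[::-1])))
s2=lambda p:(225+p[0]/3.4-.35,95+p[1]/3.4-.35)
print('handle tri',tri(c((152,340)),s2((266,244))),tri(c((428,187)),s2((397,380))))
from scipy.spatial.transform import Rotation as R
r=R.from_rotvec(bot.observe()['tool_rot']).as_matrix();print(r.round(3))
E
```

```text
ball [537.3 287.   70.9]
bell [464.2 415.9  72.4]
drop [374.  269.   70.7]
50 [557.4  16.2] [np.float64(170.1), np.float64(188.7), np.float64(169.8), np.float64(188.2)] [np.float64(-61.0), np.float64(-151.6), np.float64(118.8), np.float64(28.5)]
56 [556.5  16.2] [np.float64(169.2), np.float64(187.7), np.float64(168.9), np.float64(187.2)] [np.float64(-61.0), np.float64(-151.6), np.float64(118.8), np.float64(28.5)]
handle [557.6  15.3] [[519.4, 84.9], [595.8, -54.2]] -61.25074323545212
handle tri [520.1  85.  128.8] [595.8 -54.1 130.3]
[[-0.962  0.273 -0.   ]
 [ 0.273  0.962 -0.002]
 [-0.    -0.002 -1.   ]]
```

servo_tool:
  deltas:
    - [[60,30,-22,0,6.4],[60,48,-35,-8,6.4],[60,48,-35,-16,6.4],[60,48,-35,-16,6.4],[60,48,-35,-16,6.4],[60,43,-31,-16,6.4],[60,22,-16,-8,6.4],[60,0,0,0,0]]
  squeeze: 30

```text
time: 1.1
tool_pos: [466.6, 413.3, 150.0]
tool_rot: [0.775, -3.043, 0.003]
force: [-0.4, 0.6, 0.1]
opening: 0.702
gripper_force: 0.0
```

```bash
python3 - <<'E'
from h import *
from scipy.spatial.transform import Rotation as R
im,M=snap('wrist','w1.png');s=bot.observe();r=R.from_rotvec(s['tool_rot']).as_matrix()
print(s['tool_pos'],np.degrees(np.arctan2(r[1,1],r[0,1])),s['q'],s['force'],s['opening'])
print(proj(M,(464,416,80)),proj(M,(464,416,60)),np.round(M['pose'],2).tolist())
h=cv2.cvtColor(im,cv2.COLOR_RGB2HSV);m=((h[...,1]<90)&(h[...,2]>70)).astype(np.uint8)
n,l,st,c=cv2.connectedComponentsWithStats(m)
for i in range(1,n):
    if st[i,4]>100: print(c[i].round(),st[i],ray(M,*c[i],80).round(1))
E
```

```text
[464.75781351 415.50702891 150.6307293 ] 118.7324435531004 [-0.7155155   0.51563965 -0.09021857  1.73181331  0.05613809  0.89801751
  1.24315101] [-0.47616407  1.23525296  0.67157535] 0.7082000394957099
[325.9586755  206.58143034] [325.70635526 199.54383909] [[-0.48, 0.84, 0.24, 404.43], [0.88, 0.46, 0.13, 380.61], [-0.0, 0.28, -0.96, 292.71], [0.0, 0.0, 0.0, 1.0]]
[211.  12.] [ 185    0   49   29 1072] [380.1 282.   80. ]
[589. 265.] [  499   125   141   244 17727] [401.5 640.6  80. ]
[330. 205.] [ 313  186   34   39 1061] [461.3 417.9  80. ]
[154. 207.] [ 131  189   47   37 1313] [531.1 294.   80. ]
[398. 256.] [383 235  29  44 482] [473.5 491.6  80. ]
[247. 256.] [234 236  30  43 473] [535.5 378.4  80. ]
[  9. 275.] [  0 255  23  41 729] [651.7 203.4  80. ]
[489. 335.] [479 325  20  20 202] [501.6 610.3  80. ]
[462. 375.] [ 434  345   63   55 1413] [552.2 617.2  80. ]
[ 16. 375.] [   0  354   47   46 1122] [763.1 231.5  80. ]
[633. 376.] [622 363  18  26 257] [473.2 766.6  80. ]
```

View pics/w1.png

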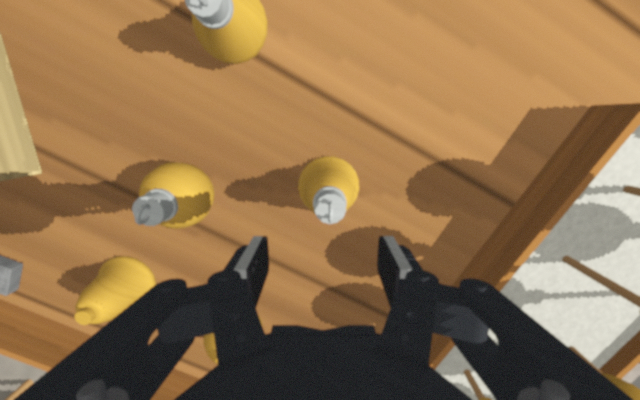

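The wrist view shows the bell's cap at (330,205), directly ahead of the open fingers. It reads about (462,418).

servo_tool:
  deltas:
    - [[60,-2.5,2,-30,0],[60,0,0,-40,0],[60,0,0,-17,0],[40,0,0,0,0],[20,0,0,0,0],[20,0,0,0,0],[20,0,0,0,0],[20,0,0,0,0]]
  squeeze: 30

```text
time: 2.15
tool_pos: [463.0, 418.9, 65.6]
tool_rot: [-0.784, 3.04, 0.002]
force: [1.0, -0.3, 6.2]
opening: 0.291
gripper_force: 30.1
```

servo_tool:
  deltas:
    - [[20,0,0,20,0],[20,0,0,40,0],[20,0,0,45,0],[20,3,-20,35,0],[20,6,-40,10,0],[20,8,-54,0,0],[20,8,-54,0,0],[20,8,-54,0,0]]

```text
time: 3.15
tool_pos: [495.2, 194.5, 215.4]
tool_rot: [-0.785, 3.041, 0.0]
force: [0.8, 0.5, -0.8]
opening: 0.282
gripper_force: 29.7
```

servo_tool:
  deltas:
    - [[20,8,-54,0,0],[20,8,-54,0,0],[20,8,-54,0,0],[20,8,-45,0,0],[20,5,-26,0,0],[20,0,-10,0,0],[20,0,0,0,0]]

```text
time: 4.03
tool_pos: [531.9, -46.4, 214.6]
tool_rot: [-0.784, 3.042, 0.001]
force: [-0.1, 0.6, -0.9]
opening: 0.287
gripper_force: 29.6
```

```bash
cat > st.py <<'E'
from h import *
from scipy.spatial.transform import Rotation as R
def st():
    s=bot.observe();r=R.from_rotvec(s['tool_rot']).as_matrix()
    print(round(s['time'],2),s['tool_pos'].round(1) if hasattr(s['tool_pos'],'round') else s['tool_pos'],'yaw',np.degrees(np.arctan2(r[1,1],r[0,1])).round(1),'F',np.round(s['force'],1),'op',round(s['opening'],3),s['gripper_force']);return s
E
python3 - <<'E'
from st import *
st()
im,M=snap('side','s2.png'); w,MW=snap('wrist')
cv2.imwrite('pics/s2w.png',np.hstack([cv2.resize(im[100:300,180:400],(480,436)),cv2.resize(w,(320,200))[:, :].repeat(1,0) if False else cv2.copyMakeBorder(cv2.resize(w,(320,200)),0,236,0,0,cv2.BORDER_CONSTANT)])[:,:,::-1])
print([ (MW and proj(MW,p).round(0)) for p in((533,-45.6,6),)])
E
```

```text
4.03 [531.9 -46.4 214.6] yaw 118.9 F [-0.1  0.6 -0.9] op 0.287 29.647817015647888
[array([321., 174.])]
```

View pics/s2w.png

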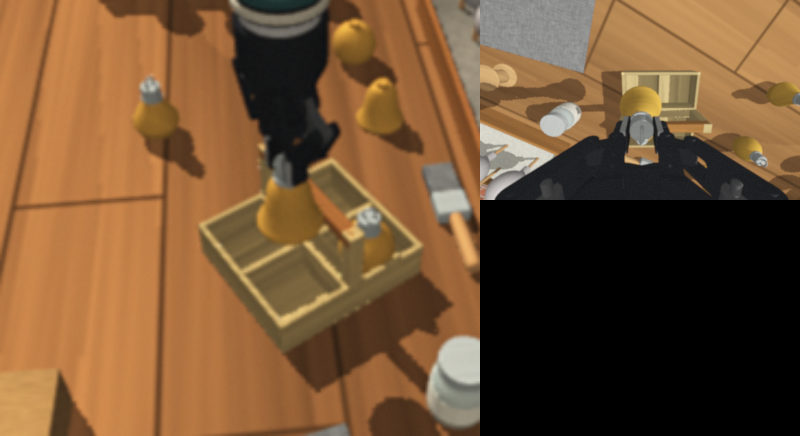

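The side view shows the bell hanging upright over pocket1, and the wrist view shows its cap centred between the fingers.

servo_tool:
  deltas:
    - [[20,1,0.5,-20,0],[20,0,0,-35,0],[20,0,0,-35,0],[20,0,0,-25,0],[20,0,0,-14,0],[20,0,0,-7,0],[20,0,0,-2,0],[20,0,0,0,0]]

```text
time: 5.12
tool_pos: [533.7, -46.2, 77.0]
tool_rot: [-0.785, 3.041, -0.0]
force: [0.5, -0.5, -0.7]
opening: 0.286
gripper_force: 29.6
```

servo_tool:
  deltas:
    - [[20,0,0,-2,0],[20,0,0,-2,0],[20,0,0,0,0]]

```text
time: 5.5
tool_pos: [533.1, -46.3, 72.3]
tool_rot: [0.785, -3.042, -0.0]
force: [-0.2, -0.2, -0.1]
opening: 0.287
gripper_force: 29.7
```

servo_tool:
  deltas:
    - [[20,0,0,-1,0],[20,0,0,-1,0],[20,0,0,0,0]]

```text
time: 5.88
tool_pos: [533.9, -46.6, 71.5]
tool_rot: [-0.784, 3.041, -0.001]
force: [-1.4, -1.0, 8.5]
opening: 0.29
gripper_force: 30.4
```

servo_tool:
  deltas:
    - [[30,0,0,0,0],[50,0,0,0,0],[50,0,0,0,0],[50,0,0,20,0],[50,0,0,40,0],[50,0,20,40,0],[50,0,40,0,0],[50,0,50,0,0]]

```text
time: 6.88
tool_pos: [533.6, 63.9, 171.0]
tool_rot: [-0.781, 3.042, -0.001]
force: [0.7, 0.6, -0.3]
opening: 0.584
gripper_force: 0.0
```

```bash
python3 - <<'E'
from st import *
st(); im,M=snap('side','s3.png'); w,MW=snap('wrist','w3.png')
cv2.imwrite('pics/s3c.png',cv2.resize(im[100:300,180:400],(660,600),interpolation=cv2.INTER_CUBIC)[:,:,::-1])
E
```

```text
6.88 [533.6  63.9 171. ] yaw 118.8 F [ 0.7  0.6 -0.3] op 0.584 0.0
```

View pics/s3c.png

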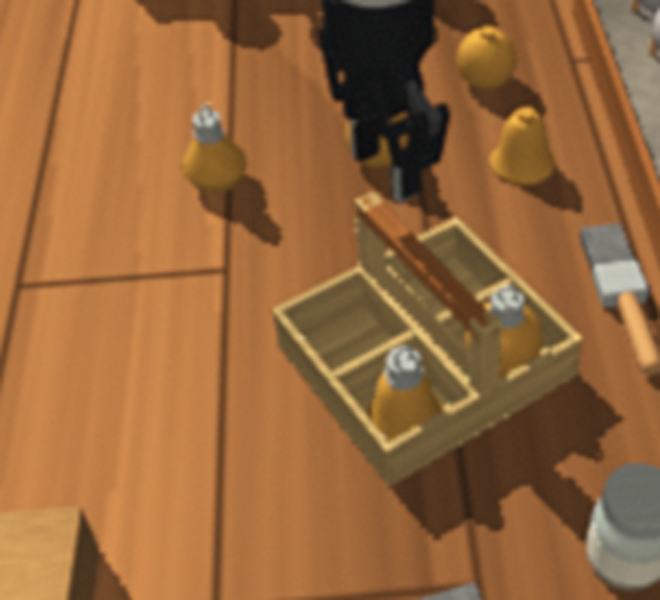

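The bell stands upright in pocket1. Next is the ball.

servo_tool:
  deltas:
    - [[60,0,30,0,0],[60,1,50,0,0],[60,1,55,-5,0],[60,1,50,-10,0],[60,0,30,-10,0],[60,0,10,0,0],[60,0,0,0,0]]

```text
time: 7.85
tool_pos: [536.4, 288.0, 145.3]
tool_rot: [0.785, -3.042, 0.001]
force: [1.4, -0.8, 0.1]
opening: 0.702
gripper_force: 0.0
```

```bash
cat > cap.py <<'E'
from st import *
st()
im,M=snap('wrist')
h=cv2.cvtColor(im,cv2.COLOR_RGB2HSV);m=((h[...,1]<90)&(h[...,2]>70)).astype(np.uint8)
n,l,s,c=cv2.connectedComponentsWithStats(m)
for i in range(1,n):
    if s[i,4]>300 and 270<c[i][0]<380 : print(c[i].round(),s[i],ray(M,*c[i],80).round(1))
E
python3 cap.py
```

```text
7.85 [536.4 288.  145.3] yaw 118.9 F [ 1.4 -0.8  0.1] op 0.702 0.0
[323. 207.] [ 306  188   35   39 1078] [534.1 288.3  80. ]
```

servo_tool:
  deltas:
    - [[60,-1.5,0.5,-30,0],[60,0,0,-35,0],[60,0,0,-15,0],[40,0,0,0,0],[20,0,0,0,0],[20,0,0,0,0],[20,0,0,0,0]]

```text
time: 8.78
tool_pos: [535.7, 289.6, 66.7]
tool_rot: [-0.784, 3.039, 0.001]
force: [0.4, -1.6, 4.9]
opening: 0.288
gripper_force: 29.8
```

servo_tool:
  deltas:
    - [[20,0,0,20,0],[20,0,0,40,0],[20,4,-20,40,0],[20,9,-40,30,0],[20,11,-50,0,0],[20,11,-52,0,0],[20,9,-36,0,0],[20,2,-14,0,0]]

```text
time: 9.78
tool_pos: [581.1, 74.6, 196.4]
tool_rot: [-0.779, 3.042, -0.001]
force: [-0.5, 0.3, 0.1]
opening: 0.286
gripper_force: 29.6
```

servo_tool:
  deltas:
    - [[20,0,0,0,0]]

```text
time: 9.9
tool_pos: [580.6, 77.3, 195.8]
tool_rot: [-0.783, 3.042, 0.001]
force: [0.5, 0.4, -0.6]
opening: 0.286
gripper_force: 29.6
```

```bash
python3 - <<'E'
from st import *
st(); im,M=snap('side'); w,MW=snap('wrist')
cv2.imwrite('pics/s4.png',np.hstack([cv2.resize(im[70:270,230:400],(425,500)),cv2.copyMakeBorder(cv2.resize(w[100:350,200:440],(360,375)),0,125,0,0,cv2.BORDER_CONSTANT)])[:,:,::-1])
E
```

```text
9.9 [580.6  77.3 195.8] yaw 118.9 F [ 0.5  0.4 -0.6] op 0.286 29.564611315727234
```

View pics/s4.png

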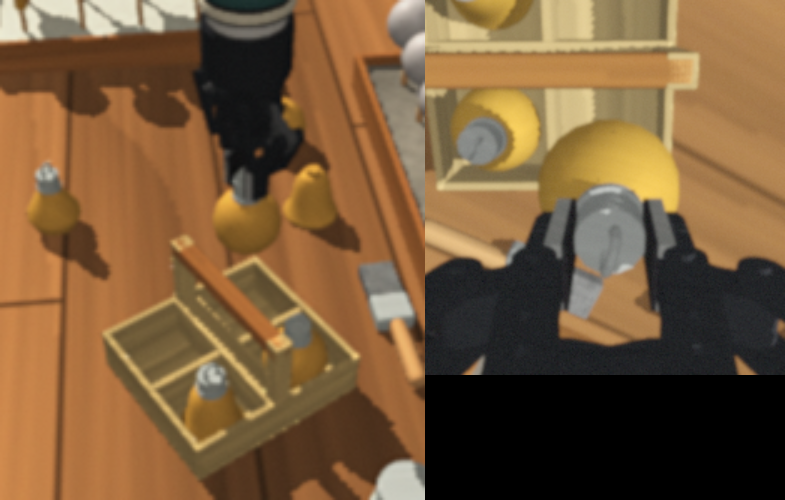

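The ball hangs upright, with its cap centred between the pads, over pocket2.

servo_tool:
  deltas:
    - [[20,1.5,-0.3,-20,0],[20,0,0,-35,0],[20,0,0,-30,0],[20,0,0,-20,0],[20,0,0,-10,0],[20,0,0,-4,0],[20,0,0,-2,0],[20,0,0,0,0]]

```text
time: 11.0
tool_pos: [582.6, 77.2, 74.9]
tool_rot: [-0.785, 3.041, 0.0]
force: [-0.5, -0.7, -1.2]
opening: 0.288
gripper_force: 29.6
```

servo_tool:
  deltas:
    - [[20,0,0,-1,0],[20,0,0,0,0]]

```text
time: 11.25
tool_pos: [582.3, 76.9, 73.6]
tool_rot: [-0.785, 3.042, 0.0]
force: [-0.3, 0.9, -0.2]
opening: 0.293
gripper_force: 29.6
```

servo_tool:
  deltas:
    - [[20,0,0,-1,0],[20,0,0,0,0]]

```text
time: 11.5
tool_pos: [582.6, 76.9, 72.7]
tool_rot: [-0.785, 3.041, -0.0]
force: [0.1, -0.1, 2.7]
opening: 0.285
gripper_force: 29.8
```

servo_tool:
  deltas:
    - [[20,0,0,-0.5,0],[30,0,0,0,0],[50,0,0,0,0],[50,0,0,0,0],[50,0,0,20,0],[50,0,0,40,0],[60,-10,10,30,0],[60,-30,28,0,0]]

```text
time: 12.5
tool_pos: [544.6, 114.1, 164.4]
tool_rot: [-0.778, 3.037, -0.001]
force: [-0.6, 1.0, -0.4]
opening: 0.697
gripper_force: 0.0
```

servo_tool:
  deltas:
    - [[60,-40,37,0,0],[60,-40,37,0,0],[60,-40,37,0,0],[60,-32,28,-8,0],[60,-14,13,-8,0],[60,-4,4,0,0],[60,0,0,0,0]]

```text
time: 13.38
tool_pos: [372.7, 270.8, 146.0]
tool_rot: [-0.784, 3.041, -0.0]
force: [-0.4, -1.0, -0.2]
opening: 0.703
gripper_force: 0.0
```

```bash
python3 cap.py
```

```text
13.38 [372.7 270.8 146. ] yaw 118.9 F [-0.4 -1.  -0.2] op 0.703 0.0
[322. 207.] [ 306  188   34   39 1084] [370.7 270.6  80. ]
```

servo_tool:
  deltas:
    - [[60,-1.3,0,-30,0],[60,0,0,-35,0],[60,0,0,-15,0],[40,0,0,0,0],[20,0,0,0,0],[20,0,0,0,0],[20,0,0,0,0]]

```text
time: 14.3
tool_pos: [371.6, 271.4, 66.7]
tool_rot: [-0.784, 3.04, 0.001]
force: [-0.6, -0.4, 4.3]
opening: 0.286
gripper_force: 29.7
```

servo_tool:
  deltas:
    - [[20,0,0,20,0],[20,0,0,40,0],[20,10,-20,40,0],[20,20,-40,30,0],[20,25,-50,0,0],[20,25,-50,0,0],[20,21,-43,0,0],[20,15,-30,0,0]]

```text
time: 15.3
tool_pos: [487.4, 35.7, 196.2]
tool_rot: [-0.781, 3.042, -0.0]
force: [1.0, 0.1, -0.8]
opening: 0.29
gripper_force: 29.6
```

servo_tool:
  deltas:
    - [[20,5,-10,0,0],[20,0,0,0,0]]

```text
time: 15.55
tool_pos: [491.6, 28.2, 195.8]
tool_rot: [0.784, -3.042, -0.001]
force: [-0.3, -0.4, -0.2]
opening: 0.288
gripper_force: 29.6
```

```bash
python3 - <<'E'
from st import *
st(); im,M=snap('side'); t,MT=snap('top')
cv2.imwrite('pics/s5.png',np.hstack([cv2.resize(im[70:270,230:400],(425,500)),cv2.copyMakeBorder(cv2.resize(t[140:255,265:385],(360,345)),0,155,0,0,cv2.BORDER_CONSTANT)])[:,:,::-1])
E
```

```text
15.55 [491.6  28.2 195.8] yaw 118.9 F [-0.3 -0.4 -0.2] op 0.288 29.57471877336502
```

View pics/s5.png

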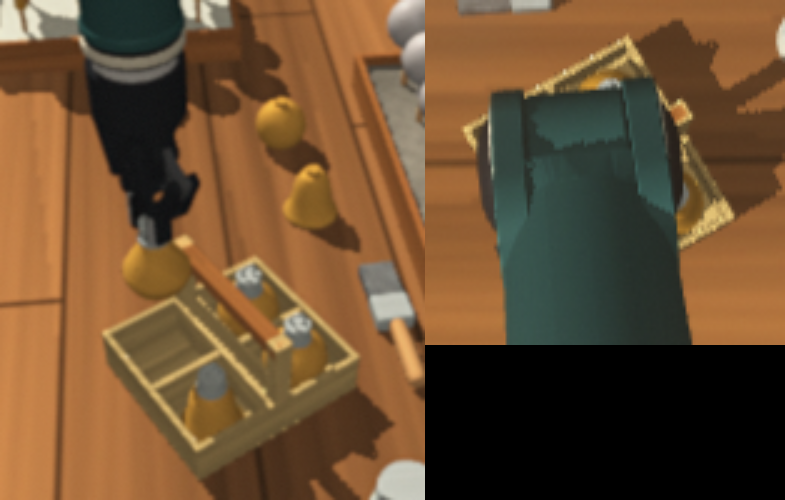

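The drop hangs upright over pocket0. The ball and bell stand in their pockets and the tote has not moved.

servo_tool:
  deltas:
    - [[20,1,-0.2,-20,0],[20,0,0,-35,0],[20,0,0,-30,0],[20,0,0,-20,0],[20,0,0,-10,0],[20,0,0,-4,0],[20,0,0,-2,0],[20,0,0,0,0]]

```text
time: 16.65
tool_pos: [493.2, 27.9, 75.3]
tool_rot: [-0.785, 3.041, -0.0]
force: [-0.8, 0.3, -1.3]
opening: 0.285
gripper_force: 29.6
```

servo_tool:
  deltas:
    - [[20,0,0,-1,0],[20,0,0,-1,0],[20,0,0,0,0]]

```text
time: 17.02
tool_pos: [492.9, 27.7, 72.9]
tool_rot: [-0.785, 3.042, 0.0]
force: [0.2, 0.3, 0.6]
opening: 0.286
gripper_force: 29.6
```

servo_tool:
  deltas:
    - [[20,0,0,-0.7,0],[20,0,0,0,0]]

```text
time: 17.27
tool_pos: [493.5, 27.8, 72.7]
tool_rot: [-0.784, 3.041, -0.0]
force: [-0.5, 0.7, 5.8]
opening: 0.287
gripper_force: 30.1
```

servo_tool:
  deltas:
    - [[30,0,0,0,0],[50,0,0,0,0],[50,0,0,0,0],[50,0,0,20,0],[50,0,0,40,0],[60,0,0,50,0],[60,10,-2,10,-10],[60,15,-3,0,-10]]

```text
time: 18.27
tool_pos: [518.7, 22.9, 193.7]
tool_rot: [-0.236, 3.13, 0.001]
force: [0.2, -0.5, -0.4]
opening: 0.704
gripper_force: 0.0
```

servo_tool:
  deltas:
    - [[60,15,-3,0,-10],[60,15,-3,0,-10],[60,9,-1.5,0,-10],[60,0,0,0,-10],[60,0,0,0,-10],[60,0,0,0,-10],[60,0,0,0,-10],[60,0,0,0,0]]

```text
time: 19.27
tool_pos: [556.7, 15.4, 191.9]
tool_rot: [-1.593, -2.708, 0.001]
force: [1.0, 0.1, 0.5]
opening: 0.703
gripper_force: 0.0
```

```bash
python3 - <<'E'
from st import *
s=st();print(s['q']); im,M=snap('side'); w,MW=snap('wrist')
cv2.imwrite('pics/s6.png',np.hstack([cv2.resize(im[100:270,230:400],(400,400)),cv2.resize(w[50:350,170:470],(400,400))])[:,:,::-1])
for p in((557.6,15.4,128),(519.8,85,128),(595.8,-54.1,128)):
    print(p,(proj(MW,p)-[170,50])*4/3+[400,0])
E
```

```text
19.27 [556.7  15.4 191.9] yaw 29.1 F [1.  0.1 0.5] op 0.703 0.0
[-0.43645673  0.37007519  0.43376641  1.89403055 -0.19202824  0.91846374
  0.59595246]
(557.6, 15.4, 128) [604.56416991 216.16185427]
(519.8, 85, 128) [606.25761422  75.9571114 ]
(595.8, -54.1, 128) [603.78943651 330.87162254]
```

View pics/s6.png

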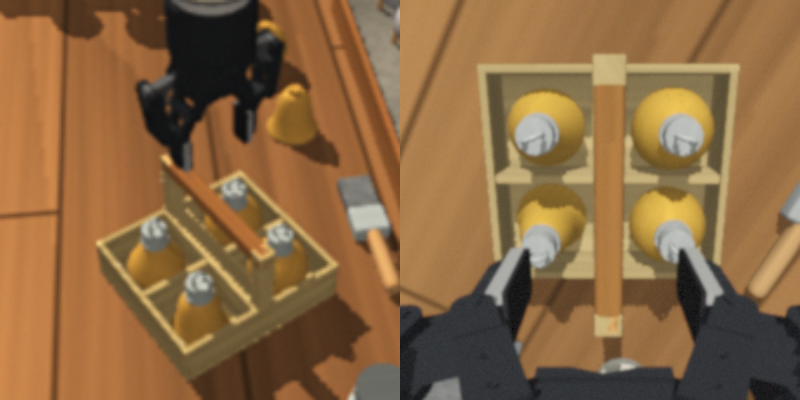

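All four ornaments stand upright in their pockets. The handle runs vertically in the wrist view, midway between the fingers, with its ends at about (609,68) and (607,326), which matches the prediction.

servo_tool:
  deltas:
    - [[60,0.8,0,-30,0],[60,0,0,-40,0],[60,0,0,-24,0],[40,0,0,0,0],[25,0,0,0,0],[10,0,0,0,0],[10,0,0,0,0],[10,0,0,0,0]]
  squeeze: 80

```text
time: 20.38
tool_pos: [559.3, 15.4, 99.7]
tool_rot: [1.594, 2.704, 0.004]
force: [0.7, 0.8, 6.4]
opening: 0.196
gripper_force: 79.4
```

servo_tool:
  deltas:
    - [[10,0,0,2,0],[10,0,0,4,0],[10,0,0,8,0],[10,0,0,10,0],[10,0,0,10,0],[10,0,0,6,0],[10,0,0,0,0],[10,0,0,0,0]]

```text
time: 21.38
tool_pos: [557.4, 15.3, 137.9]
tool_rot: [-1.596, -2.706, 0.0]
force: [-0.6, -0.4, -7.0]
opening: 0.195
gripper_force: 78.3
```

```bash
python3 - <<'E'
from st import *
s=st();print(s['q'],s['moment'])
E
```

```text
21.38 [557.4  15.3 137.9] yaw 28.9 F [-0.6 -0.4 -7. ] op 0.195 78.2770049571991
[-0.41169396  0.4463685   0.40946091  1.93081621 -0.2390997   0.81199272
  0.63280647] [ 0.00579458 -0.0131395   0.02184448]
```

servo_tool:
  deltas:
    - [[10,0,0,6,0],[10,0,0,12,0],[10,0,0,16,0],[10,-1.3,-6,14,0],[10,-2.6,-12,10,-1.3],[10,-4.4,-20,5,-1.3],[10,-6.2,-28,2,-1.3],[10,-7.5,-34,0,-1.3]]

```text
time: 22.38
tool_pos: [534.7, -87.3, 203.0]
tool_rot: [-1.72, -2.629, 0.001]
force: [0.7, -0.3, -6.1]
opening: 0.195
gripper_force: 78.4
```

servo_tool:
  deltas:
    - [[10,-8.4,-38,0,-1.3],[10,-8.4,-38,0,-1.3],[10,-8.4,-38,0,-1.3],[10,-8.4,-38,0,-1.3],[10,-7.5,-34,0,-1.3],[10,-6.2,-28,0,-1.3],[10,-4.4,-20,0,-1.3],[10,-3,-14,0,-1.3]]

```text
time: 23.38
tool_pos: [479.8, -334.3, 202.8]
tool_rot: [-1.952, -2.461, 0.0]
force: [-0.1, 0.6, -6.8]
opening: 0.198
gripper_force: 78.4
```

servo_tool:
  deltas:
    - [[10,-1.8,-8,0,0],[10,-0.9,-4,0,0],[10,0,0,0,0],[10,0,0,0,0]]

```text
time: 23.88
tool_pos: [478.6, -343.9, 203.0]
tool_rot: [-1.947, -2.465, -0.001]
force: [0.5, 0.2, -7.2]
opening: 0.195
gripper_force: 78.3
```

```bash
python3 - <<'E'
from st import *
s=st();print(s['q'])
E
```

```text
23.88 [ 478.6 -343.9  203. ] yaw 13.4 F [ 0.5  0.2 -7.2] op 0.195 78.31455588340759
[ 0.10557751  0.43548162  0.6004463   1.81416458 -0.29140518  0.98129423
  1.06058366]
```

servo_tool:
  deltas:
    - [[10,0,0,-6,0],[10,0,0,-14,0],[10,0,0,-20,0],[10,0,0,-20,0],[10,0,0,-18,0],[10,0,0,-12,0],[10,0,0,-5,0],[10,0,0,-2,0]]

```text
time: 24.88
tool_pos: [478.5, -345.0, 106.1]
tool_rot: [1.948, 2.464, -0.0]
force: [-0.5, -0.2, -6.8]
opening: 0.195
gripper_force: 78.5
```

servo_tool:
  deltas:
    - [[10,0,0,-1,0],[10,0,0,-1,0],[10,0,0,-1,0],[10,0,0,0,0]]

```text
time: 25.38
tool_pos: [478.3, -344.7, 103.2]
tool_rot: [1.948, 2.464, 0.0]
force: [0.5, -0.2, -7.5]
opening: 0.197
gripper_force: 78.4
```

servo_tool:
  deltas:
    - [[10,0,0,-1,0],[10,0,0,-0.5,0],[10,0,0,0,0]]

```text
time: 25.75
tool_pos: [478.3, -344.8, 102.7]
tool_rot: [1.948, 2.464, 0.001]
force: [-3.4, 2.5, 6.0]
opening: 0.199
gripper_force: 80.1
```

Contact: the force has gone from -7 N to +6 N. I'll release and retreat straight up.

servo_tool:
  deltas:
    - [[25,0,0,0,0],[45,0,0,0,0],[55,0,0,0,0],[55,0,0,0,0],[55,0,0,15,0],[55,0,0,35,0],[55,0,0,45,0],[55,0,0,30,0]]

```text
time: 26.75
tool_pos: [478.7, -345.5, 229.8]
tool_rot: [1.947, 2.461, 0.001]
force: [-0.1, -0.6, 0.3]
opening: 0.644
gripper_force: 0.0
```

servo_tool:
  deltas:
    - [[55,-20,40,20,0],[55,-20,50,20,0],[55,-10,50,0,0],[55,0,50,0,0],[55,0,40,0,0],[55,0,20,0,0],[55,0,0,0,0]]

```text
time: 27.62
tool_pos: [428.5, -93.8, 267.4]
tool_rot: [1.944, 2.466, 0.002]
force: [-0.6, -0.5, -0.3]
opening: 0.646
gripper_force: 0.0
```

```bash
python3 - <<'E'
from st import *
st(); t,MT=snap('top','end.png')
h=cv2.cvtColor(t,cv2.COLOR_RGB2HSV)
# ornament caps and handle in tote region
m=((h[...,0]<14)&(h[...,1]>120)&(h[...,2]>60)).astype(np.uint8); mm=np.zeros_like(m); mm[180:275,405:505]=m[180:275,405:505]
n,l,s,c=cv2.connectedComponentsWithStats(mm); i=1+np.argmax(s[1:,4]); ys,xs=np.where(l==i)
P=np.array([ray(MT,x,y,131)[:2] for x,y in zip(xs,ys)],np.float32); print('handle',cv2.minAreaRect(P))
g=((h[...,0]>14)&(h[...,0]<35)&(h[...,1]>80)).astype(np.uint8); gg=np.zeros_like(g); gg[175:290,390:520]=g[175:290,390:520]|mm[175:290,390:520]
ys,xs=np.where(gg); P=np.array([ray(MT,x,y,53)[:2] for x,y in zip(xs,ys)],np.float32); print('tote',cv2.minAreaRect(P))
E
```

```text
27.62 [428.5 -93.8 267.4] yaw 13.5 F [-0.6 -0.5 -0.3] op 0.646 0.0
handle ((564.7991333007812, -415.7163391113281), (40.222198486328125, 37.80145263671875), 89.39619445800781)
tote ((461.13653564453125, -328.456298828125), (289.7357177734375, 303.18145751953125), 3.825589895248413)
```

View pics/end.png

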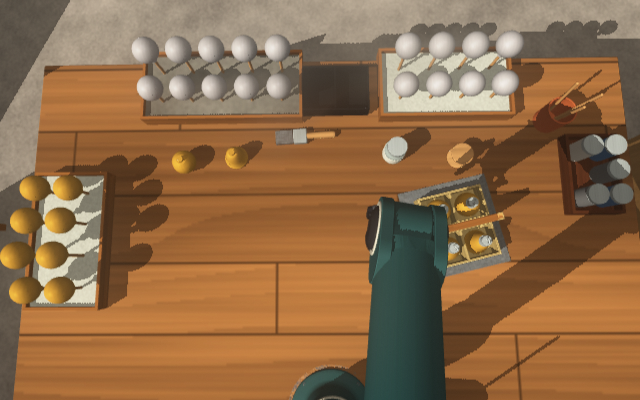

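The tote stands square on the mat with the ornaments upright in it, and the bystanders are where they were. The colour-mask numbers from this last script are no use because the arm covers part of the tote, so I'm relying on the picture and the release pose of (478.3,-344.8) at 13.4°, against the mat's (478,-344.5) at 13.3°.

```bash
python3 -c "
from h import *
print(job.sign_off())"
```

```text
the job is handed in; nothing more can be done
None
```

The three ornaments are packed upright, the tote stands released and square on the middle of the mat (by release pose and last picture, with the arm hiding part of it), and the job was handed in at about 28 s with no verdict shown; I viewed 11 pictures, one over the limit of 10.

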